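Square the blue colour block into the display tray's corner

ROBOT

A 6-joint arm with a two-finger parallel gripper is mounted at the origin on the work surface. World frame = base frame: x ahead of the robot, y to its left, z up, the work surface at z = 0. Lengths are in mm, angles in rad, forces in N, time in s.
With the tool pointing down it reaches from about 350 to 725 mm from the base axis. Payload 4.3 kg.
Tool frame: the origin (TCP) lies midway between the tips of the shut fingers; the grasp point (between the pads) lies 19 mm behind it; z points along the fingers, x is the direction in which the jaws open and shut, and the axes are right-handed (so a half turn about z gives the same grasp; the last joint's range is limited). The gripper opens to 85 mm and grips with 20 to 120 N. Pads are 22 mm wide; open, the fingers measure 114 mm over their backs; the gripper's body (76 mm by 85 mm) begins 54 mm behind the grasp point. The pads swing forward as they close: fully open they stand 13 mm farther back than shut.
Start: joints at [-1.281, 0.377, 0.081, 1.274, 0, 1.46], TCP at [223.824, -529.688, 231.329] pointing down, gripper open.
Joint ranges: [-2.72, 2.72], [-0.84, 1.66], [-1.02, 1.22], [-1.77, 2.12], [-1.37, 1.28], [-3.14, 3.14]. Speed limits (rad/s): [2.57, 2.57, 3.14, 3.14, 3.14, 3.14].

INTERFACE

Orientations are given as a 3x3 rotation matrix whose columns are the frame's x, y, z axes.
In Python, from workcell import r gives the robot as it stands.
- The arm moves only by the shell command python3 -m creep 'ROWS'. ROWS is JSON, a list of rows, each a list of 5 numbers: the shift along the tool's x, y, z in m, then the turn about the tool's z in degrees, then the opening in per cent of the stroke, from 0 (shut) to 100 (fully open). In form: [[tx, ty, tz, roll, fingers], ...]. A call has 1 to 5 rows; each row is the pose to reach, as a shift and turn from the pose commanded when the call began, along the tool's axes at that moment; what a row does not reach only later rows make up. A row lasts 1/12 s, in which the tool goes at most 41.7 mm and 7.16 degrees, less where a joint would pass 70% of its speed; a pose out of reach is approached as far as the arm can. A call with a gripper value outside its range is refused whole. The fingers move at their own pace and stop on an object; the grip force is fixed at half the most. Time passes only in rows, so rows that repeat a pose let the fingers close. It gives the time, the measured TCP pose, the force and the opening at its end, in the units of the state.
- r.get_obs(): the state, without advancing time (a new reading comes with each control period).
- r.camera(name): name is "side" or "top"; returns (picture, depth): 420x560x3 uint8, red, green, blue; 420x560 float32, mm along the optical axis (not along the pixel's ray), 0 where there is no reading.
- r.camera_info(name): a dict with "intrinsics" (3x3 intrinsics, pixels), "rvec" (rotation vector, rad) and "tvec" (3), from world to camera coordinates, as OpenCV has them. Camera axes: x right, y down, z forward; pixel columns grow to the right and rows downward; lengths in mm; the calibration is good to about 2 mm. A picture is of the moment at which its call begins. camera_info takes no time and is no camera call.
- r.sign_off(): hands the job in, once; it reports no verdict.
The state is a dict: "t": time; "joint_pos": joint angles; "qd": joint speeds; "joint_torque": joint torques, N m; "eef_pos": TCP position; "orientation": TCP orientation; "ft_force": force on the tool from outside, world axes, zero at the start; "torque": the same for the moment, N m; "width": finger opening in mm.
Only numpy, scipy, OpenCV 4.12 (cv2) and the standard library are available. Lean on these libraries where they do the work, as an engineer would, in place of code of your own. Each camera call takes 0.05 s, during which the arm holds its last target.

TASK

Slide the blue colour block along the floor of the grey display tray, without lifting it, into the corner where the two white lips meet, so that it lies square and flush: one long side against the long back lip and one end against the side lip. Leave the yellow block and the paint pot on the tray where they stand.

Things in the scene. Friction and masses are not known exactly. Their poses are not given: they have to be found in the camera images.
- tray: Fixed grey tray, 260 (x) by 440 mm (y), floor 6 mm thick; origin: centre of its underside. White lips, 8 mm thick, 22 mm above the floor, on two sides: long back lip along the +x edge (inner face x = +122 mm), side lip along the +y edge (inner face y = +212 mm). They meet in the +x +y corner: far left seen from the robot. Other edges open. Its x is within 12 degrees of the world's.
- blue_block: Loose wooden block painted blue (bare wood at the foot), 55 (x) by 110 (y) by 30 mm high, about 0.13 kg, flat on the tray floor; origin: centre of its underside. Starts with its long side (y) within 17 degrees of the back lip's direction. Home: origin at x +94.5, y +157, z 6 mm in the tray's frame, its y along the tray's y, either way round.
- yellow_block: The same block painted yellow, loose on the tray floor, to be left alone; origin: centre of its underside; 55 (x) by 110 (y) by 30 mm high. The two blocks lie end to end in a row along the tray's y, at least 15 mm apart; either may be the one nearer the side lip.
- paint_pot: Loose green paint pot with a cream band and black lid, 45 mm diameter, 48 mm high, about 0.11 kg, standing on the tray floor by the side lip at the end nearer the robot; to be left alone. Origin: centre of its underside.
Not all that is in view belongs to the job. Of the things that look like the blue_block, the middle-sized one is meant.

How it is judged (in metres and radians):
At the end, for the whole second after the job is handed in: The blue block lies flat and still on the tray floor in the lipped corner, within 10 mm of home towards each lip and within 10 degrees of square, long side along the back lip; the yellow block and the pot are within 20 mm of where they started (x of blue_block in the frame of tray above 0.0845 m and y of blue_block in the frame of tray above 0.147 m and z of blue_block in the frame of tray between 0.003 and 0.012 m and angle between the y axis of blue_block and the y axis of tray, either way round below 0.175 rad and angle between blue_block's own z axis and vertical below 0.1 rad and linear speed of blue_block below 0.01 m/s and distance of each of yellow_block, paint_pot from where it was at the start of the episode below 0.02 m); the robot touches nothing.
It fails at once if the blue block is lifted more than 15 mm off the tray floor (z of blue_block in the frame of tray above 0.021 m).
It fails at once if the yellow block is moved by more than 20 mm (distance of yellow_block from where it was at the start of the episode above 0.02 m).
It fails at once if the paint pot is moved by more than 20 mm or tipped over (distance of paint_pot from where it was at the start of the episode above 0.02 m or angle between paint_pot's own z axis and vertical above 0.5 rad).
It also fails if it takes over 45 s, if anything falls off the work surface, if the arm or the gripper's body presses on something with over 40 N, if the wrist force passes 120 N, or if a joint passes its speed limit or range.

## Working session

There is one attempt and no reset: what is moved stays moved. The work goes in short steps, Python scripts to look and compute and a shell command to move; the robot and the scene stay as the last step left them, time stands still between calls to the robot, and variables do not carry over. Pictures are saved under pics/ and viewed, and the job is handed in when it is done.

```bash
mkdir -p pics; ls
python3 - <<'E'
from workcell import r
import cv2,numpy as np
o=r.get_obs();print(o['t'],o['eef_pos'],o['orientation'],o['width'],o['ft_force'])
for n in('top','side'):
    p,d=r.camera(n);cv2.imwrite(f'pics/{n}0.png',p[:,:,::-1]);np.savez(f'pics/{n}0.npz',p=p,d=d)
    print(n,r.camera_info(n))
E
```

```text
pics
0.0 [ 223.62825258 -529.0403771   230.3373278 ] [[ 3.89232290e-01 -9.21139430e-01 -6.12456269e-04]
 [-9.21137377e-01 -3.89232723e-01  1.95436553e-03]
 [-2.03863117e-03 -1.96545808e-04 -9.99997903e-01]] 85.28247173754322 [0.06578936 0.38717801 0.45079767]
top {'intrinsics': array([[380.47367417,   0.        , 285.85064131],
       [  0.        , 380.47367417, 208.06762951],
       [  0.        ,   0.        ,   1.        ]]), 'rvec': array([ 2.2171719 , -2.15401267,  0.14120827]), 'tvec': array([-114.96520883,  418.3731453 ,  798.30697702])}
side {'intrinsics': array([[404.62738598,   0.        , 281.39347079],
       [  0.        , 404.62738598, 215.52932477],
       [  0.        ,   0.        ,   1.        ]]), 'rvec': array([ 0.39094022, -2.73599937,  1.27095122]), 'tvec': array([392.97767942, 173.64483042, 664.85693133])}
```

View pics/top0.png

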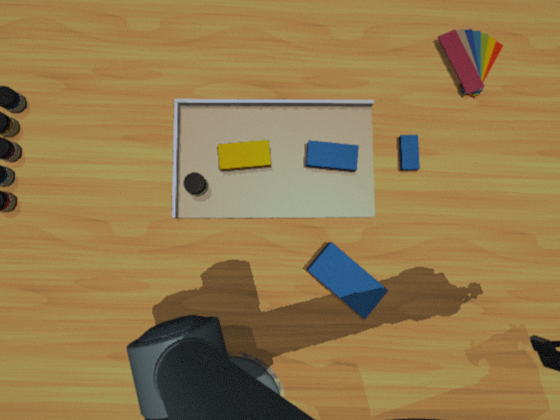

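View pics/side0.png

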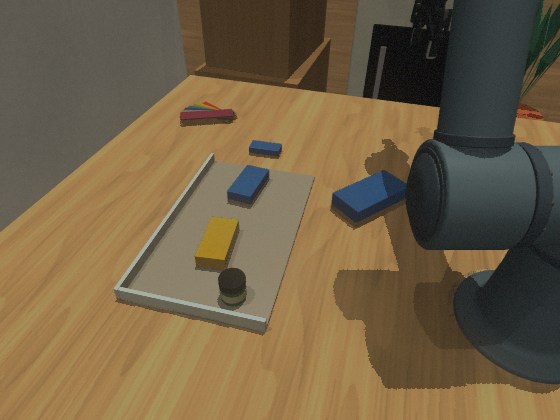

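The top view shows the tray, with its lip corner at (176,101). Yellow, at (245,155), lies nearer the side lip. The target blue block is the one in the tray at (332,156). The larger blue at (347,280) and the smaller at (409,152) are decoys. The pot is at (195,184). My plan is to push blue to the back lip, then along it past yellow.

```bash
cat > h.py <<'E'
import cv2,numpy as np
from workcell import r
def ray(n,uv,z):
    c=r.camera_info(n);R=cv2.Rodrigues(c['rvec'])[0];t=c['tvec']
    uv=np.atleast_2d(np.array(uv,float));K=np.linalg.inv(c['intrinsics'])
    d=(R.T@(K@np.c_[uv,np.ones(len(uv))].T)).T;o=-R.T@t
    return o+d*((z-o[2])/d[:,2])[:,None]
def mask(p,which):
    h=cv2.cvtColor(p,cv2.COLOR_RGB2HSV)
    lo,hi={'blue':((100,120,40),(125,255,255)),'yellow':((20,180,110),(32,255,255)),'white':((90,5,120),(130,70,255))}[which]
    return cv2.inRange(h,lo,hi)
def blobs(n,p,which,z,amin=150):
    out=[]
    cs,_=cv2.findContours(mask(p,which),cv2.RETR_EXTERNAL,cv2.CHAIN_APPROX_NONE)
    for c in cs:
        if cv2.contourArea(c)<amin: continue
        w=ray(n,c[:,0,:],z)[:,:2].astype(np.float32)
        b=cv2.minAreaRect(w); box=cv2.boxPoints(b)
        px=c[:,0,:].mean(0)
        e=[box[1]-box[0],box[2]-box[1]];l=max(e,key=np.linalg.norm)
        a=np.degrees(np.arctan2(l[1],l[0]))%180
        out.append((px.round(),np.round(b[0],1),np.sort(np.round(b[1],1)),round(a,1),box.round(1).tolist()))
    return out
E
python3 - <<'E'
from h import *
p=np.load('pics/top0.npz')['p']
for w in('blue','yellow'):
    for b in blobs('top',p,w,36):print(w,b)
h=cv2.cvtColor(p,cv2.COLOR_RGB2HSV)
print(h[96:108,280],h[150,170:184])
cv2.imwrite('pics/crop.png',cv2.resize(p[85:230,160:390,::-1],None,fx=3.4,fy=3.4,interpolation=cv2.INTER_NEAREST))
E
```

```text
blue (array([347., 280.]), array([ 273.8, -234.3]), array([ 76.6, 156.6]), np.float32(51.4), [[195.0, -271.5], [254.8000030517578, -319.29998779296875], [352.6000061035156, -197.0], [292.79998779296875, -149.1999969482422]])
blue (array([332., 155.]), array([ 537.4, -198.6]), array([ 55.8, 108.5]), np.float32(85.8), [[505.6000061035156, -250.6999969482422], [561.2999877929688, -254.6999969482422], [569.0999755859375, -146.5], [513.4000244140625, -142.5]])
blue (array([409., 152.]), array([ 549.8, -366.9]), array([39. , 73.2]), np.float32(2.1), [[512.5999755859375, -348.70001220703125], [514.0, -387.70001220703125], [587.0999755859375, -385.0], [585.7000122070312, -346.0]])
blue (array([475.,  48.]), array([ 788.1, -512.2]), array([29.8, 97.8]), np.float32(178.7), [[738.9000244140625, -525.9000244140625], [836.7000122070312, -528.2000122070312], [837.4000244140625, -498.3999938964844], [739.5999755859375, -496.1000061035156]])
yellow (array([244., 154.]), array([533. ,  -9.1]), array([ 54.2, 108.6]), np.float32(97.2), [[499.29998779296875, 41.29999923706055], [513.0, -66.4000015258789], [566.7999877929688, -59.599998474121094], [553.0999755859375, 48.20000076293945]])
yellow (array([487.,  56.]), array([ 774.7, -541.3]), array([ 18.6, 101. ]), np.float32(161.1), [[723.9000244140625, -533.7000122070312], [819.4000244140625, -566.4000244140625], [825.4000244140625, -548.9000244140625], [729.9000244140625, -516.2000122070312]])
[[ 17 147 163]
 [ 16 154 157]
 [ 16 131 154]
 [  9  32 160]
 [110  30 184]
 [109  33 191]
 [113  26 154]
 [ 13  24  75]
 [ 14  55  69]
 [ 23  62  66]
 [ 20  56 104]
 [ 20  61 138]] [[ 23 124 167]
 [ 23 132 166]
 [ 22 114 145]
 [120  11 159]
 [109  32 190]
 [106  32 190]
 [ 90   5 140]
 [ 22  40  96]
 [ 21  60  81]
 [ 19  61 121]
 [ 18  64 140]
 [ 20  58 155]
 [ 17  59 164]
 [ 21  58 166]]
```

View pics/crop.png

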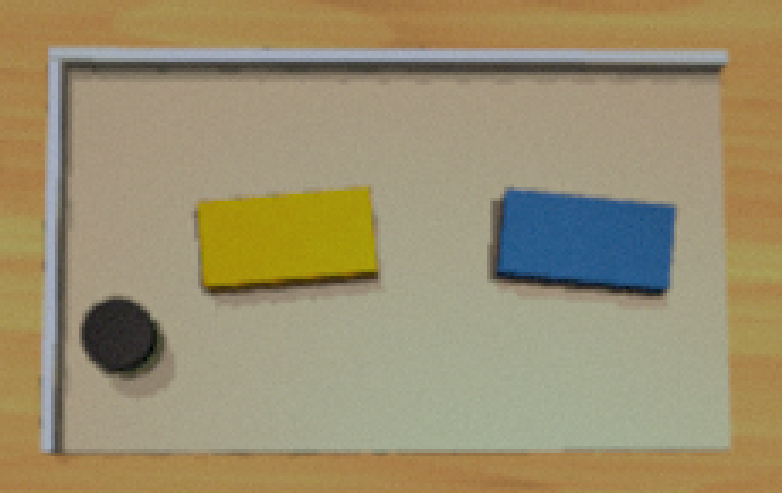

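Run:
```python
from h import *
p=np.load('pics/top0.npz')['p']
m=mask(p,'white')
# back lip: columns 190..365 rows 92..110 ; side lip: rows 112..205 cols 165..185
A=np.array([(u,np.nonzero(m[92:110,u])[0].mean()+92) for u in range(190,366) if m[92:110,u].any()])
B=np.array([(np.nonzero(m[v,165:186])[0].mean()+165,v) for v in range(112,206) if m[v,165:186].any()])
wa=ray('top',A,28)[:,:2];wb=ray('top',B,28)[:,:2]
la=cv2.fitLine(wa.astype(np.float32),cv2.DIST_HUBER,0,.01,.01).ravel()
lb=cv2.fitLine(wb.astype(np.float32),cv2.DIST_HUBER,0,.01,.01).ravel()
print(la,lb,np.degrees(np.arctan2(la[1],la[0]))%180,np.degrees(np.arctan2(lb[1],lb[0]))%180)
# tray y dir = back lip direction; lip centre at x=126 ; side lip centre y=216
ey=la[:2]*np.sign(la[1]);ex=np.array([ey[1],-ey[0]])
# combine w/ side
ex2=lb[:2]*np.sign(lb[0]);print(ex,ex2)
x0=la[2:]@ex-126; y0=lb[2:]@ey-216
O=x0*ex+y0*ey; print('origin',O,'yaw',np.degrees(np.arctan2(ex[1],ex[0])))
np.savez('tray.npz',O=O,ex=ex,ey=ey)
def T(w):return np.array([(np.array(w)-O)@ex,(np.array(w)-O)@ey]).T
for c in('blue','yellow'):
    for b in blobs('top',p,c,36):
        if abs(T(b[1])[1])<220 and abs(T(b[1])[0])<130:print(c,T(b[1]).round(1),T(b[4]).round(1).tolist())
print('pot',T(ray('top',[(195,184)],54)[0,:2]))
print('tray floor corner fr-right',T(ray('top',[(374,217)],6)[0,:2]))
print('home world',O+94.5*ex+157*ey)
```

```text
[ 3.998687e-02 -9.992002e-01  6.537488e+02  4.476816e+00] [9.9941450e-01 3.4215383e-02 5.2076416e+02 1.3904263e+02] 92.291695 1.9607797
[0.9992002  0.03998687] [0.9994145  0.03421538]
origin [530.8976  -76.72473] yaw 2.2916899
blue [   1.6 -122. ] [[-32.2, -172.8], [23.3, -179.0], [35.4, -71.2], [-20.1, -65.0]]
yellow [ 4.8 67.5] [[-26.9, 119.2], [-17.5, 11.0], [36.6, 15.7], [27.2, 123.9]]
pot [-61.59299834 166.83921455]
tray floor corner fr-right [-130.44856309 -217.04061888]
home world [619.04407  83.92847]
```

```bash
cat >> h.py <<'E'
def goal(tx,ty,z,yawdeg):
    """tray-frame TCP target, tool-x yaw in tray frame -> shift in tool axes (m), roll deg"""
    d=np.load('tray.npz');O,ex,ey=d['O'],d['ex'],d['ey']
    o=r.get_obs();R=np.array(o['orientation']);p=np.array(o['eef_pos'])
    w=np.r_[O+tx*ex+ty*ey,z]
    s=R.T@(w-p)
    y0=np.degrees(np.arctan2(R[1,0],R[0,0]));yt=yawdeg+np.degrees(np.arctan2(ex[1],ex[0]))
    roll=-((yt-y0+180)%360-180)
    q=p[:2]-O
    print('t',round(o['t'],2),'tcp tray',np.round([q@ex,q@ey,p[2]],1),'F',np.round(o['ft_force'],1),'w',round(o['width'],1),'q',np.round(o['joint_pos'],2))
    print('shift m',np.round(s/1000,4),'roll',round(roll,1))
E
python3 -c "
from h import *
goal(-75,-122,100,-90)"
```

```text
t 0.1 tcp tray [-325.1 -439.7  230.4] F [-0.4 -0.  -0.9] w 85.4 q [-1.28  0.38  0.08  1.27  0.    1.46]
shift m [-0.2091 -0.3459  0.1309] roll 20.6
```

```bash
python3 -m creep '[[-0.02,-0.034,0.013,4,70],[-0.04,-0.068,0.026,8,70],[-0.06,-0.102,0.039,12,70],[-0.08,-0.136,0.052,16,70],[-0.1,-0.17,0.06,20.6,70]]'; python3 -c "
from h import *
goal(-75,-122,100,-90)"
```

```text
t: 0.52
eef_pos: [341.5, -369.0, 169.6]
orientation: [[0.036, -0.999, -0.001], [-0.999, -0.036, 0.002], [-0.002, 0.001, -1.0]]
ft_force: [0.4, -0.2, 0.1]
width: 59.8
t 0.52 tcp tray [-200.9 -284.5  169.6] F [ 0.4 -0.2  0.1] w 59.8 q [-0.95  0.26 -0.24  1.07  0.    2.16]
shift m [-0.1629 -0.1253  0.0698] roll -0.2
```

```bash
python3 -m creep '[[-0.032,-0.025,0.01,0,70],[-0.065,-0.05,0.02,0,70],[-0.098,-0.075,0.035,0,70],[-0.13,-0.1,0.05,0,70],[-0.163,-0.125,0.07,0,70]]'; python3 -c "
from h import *
goal(-75,-122,14,-90)"
```

```text
t: 0.93
eef_pos: [456.1, -208.7, 105.1]
orientation: [[0.04, -0.999, 0.001], [-0.999, -0.04, -0.001], [0.001, -0.001, -1.0]]
ft_force: [1.3, -0.2, -0.5]
width: 59.8
t 0.93 tcp tray [ -80.  -128.9  105.1] F [ 1.3 -0.2 -0.5] w 59.8 q [-0.56  0.31 -0.36  0.9   0.    2.55]
shift m [-0.007  -0.0049  0.0911] roll 0.0
```

```bash
python3 -m creep '[[0,0,0.02,0,70],[0,0,0.045,0,70],[0,0,0.07,0,70],[0,0,0.084,0,70],[0,0,0.084,0,70]]'; python3 -c "
from h import *
goal(-75,-122,14,-90)"
```

```text
t: 1.35
eef_pos: [452.0, -208.3, 17.9]
orientation: [[0.041, -0.999, -0.006], [-0.999, -0.041, 0.004], [-0.004, 0.006, -1.0]]
ft_force: [-1.6, -0.2, 0.2]
width: 59.6
t 1.35 tcp tray [ -84.1 -128.4   17.9] F [-1.6 -0.2  0.2] w 59.6 q [-0.56  0.41 -0.48  0.69 -0.    2.54]
shift m [-0.0063 -0.0091  0.0038] roll 0.0
```

```bash
python3 -m creep '[[-0.006,-0.009,0.003,0,70],[-0.006,-0.017,0.003,0,70],[-0.006,-0.025,0.003,0,70],[-0.006,-0.033,0.003,0,70],[-0.006,-0.04,0.003,0,70]]';python3 -m creep '[[0,-0.007,0,0,70],[0,-0.014,0,0,70],[0,-0.021,0,0,70],[0,-0.028,0,0,70],[0,-0.035,0,0,70]]'; python3 -c "
from h import *
goal(56,-122,14,-90)
p,d=r.camera('top');cv2.imwrite('pics/top1.png',cv2.resize(p[85:230,160:390,::-1],None,fx=3.4,fy=3.4))
d=np.load('tray.npz')
for b in blobs('top',p,'blue',36)+blobs('top',p,'yellow',36): print(b[0],b[2],b[3]-92.3,(b[1]-d['O'])@d['ex'],(b[1]-d['O'])@d['ey'])
"
```

```text
t: 1.77
eef_pos: [497.1, -203.5, 19.5]
orientation: [[0.041, -0.999, 0.003], [-0.999, -0.041, -0.001], [0.002, -0.003, -1.0]]
ft_force: [0.5, -0.3, -0.8]
width: 59.8
t: 2.18
eef_pos: [530.0, -201.3, 18.2]
orientation: [[0.04, -0.999, -0.001], [-0.999, -0.04, 0.0], [-0.0, 0.001, -1.0]]
ft_force: [-1.4, 0.3, 0.9]
width: 59.8
t 2.18 tcp tray [  -5.9 -124.5   18.2] F [-1.4  0.3  0.9] w 59.8 q [-0.47  0.52 -0.29  0.77 -0.    2.63]
shift m [-0.0025 -0.0619  0.0042] roll 0.0
[475.  48.] [29.8 97.8] 86.399994 239.58341943030518 -445.41170618415805
[244. 154.] [ 54.2 108.9] 5.0999985 4.593000850130693 67.19481509669694
[487.  56.] [ 18.6 100.1] 68.8 225.42619986837073 -474.068523425171
```

View pics/top1.png

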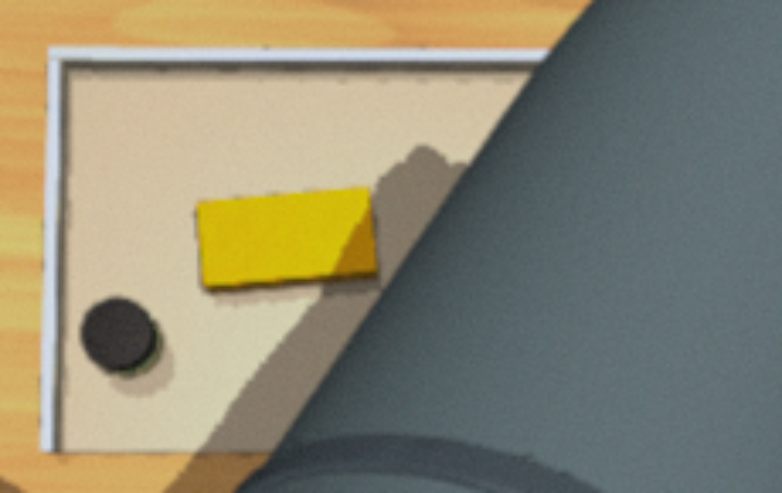

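The arm hides the blue block in the top view, so I'll check with the side camera.

```bash
python3 -c "
from h import *
p,d=r.camera('side');cv2.imwrite('pics/side1.png',p[:,:,::-1])
"
```

```text
(no output)
```

View pics/side1.png

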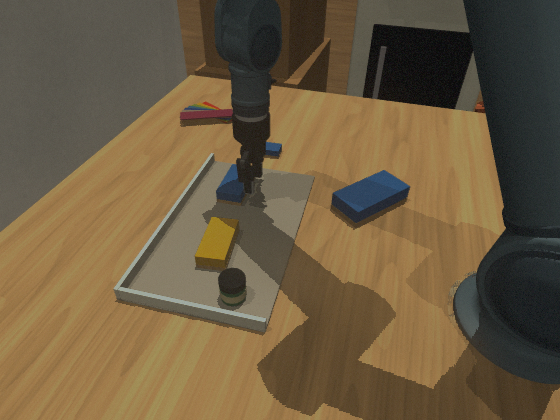

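Blue at (232,185) is moving ahead of the fingers. I'll carry on to the back lip.

```bash
python3 -m creep '[[-0.001,-0.008,0.002,0,70],[-0.002,-0.016,0.004,0,70],[-0.002,-0.024,0.004,0,70],[-0.002,-0.032,0.004,0,70],[-0.002,-0.04,0.004,0,70]]';python3 -m creep '[[0,-0.003,0,0,70],[0,-0.006,0,0,70],[0,-0.009,0,0,70],[0,-0.012,0,0,70],[0,-0.012,0,0,70]]'; python3 -c "
from h import *
goal(56,-122,14,-90)"
```

```text
t: 2.7
eef_pos: [570.6, -197.7, 14.2]
orientation: [[0.04, -0.999, 0.0], [-0.999, -0.04, 0.0], [-0.0, -0.0, -1.0]]
ft_force: [-0.3, 0.7, -0.7]
width: 59.6
t: 3.12
eef_pos: [582.2, -197.4, 14.4]
orientation: [[0.04, -0.999, 0.001], [-0.999, -0.04, -0.0], [0.0, -0.001, -1.0]]
ft_force: [0.7, 0.4, 0.5]
width: 59.4
t 3.12 tcp tray [  46.4 -122.6   14.4] F [0.7 0.4 0.5] w 59.4 q [-0.43  0.6  -0.15  0.82  0.    2.67]
shift m [-0.0006 -0.0096  0.0004] roll 0.0
```

```bash
for i in 1 2; do :; done; python3 -m creep '[[0,-0.002,0,0,70],[0,-0.004,0,0,70],[0,-0.006,0,0,70],[0,-0.006,0,0,70]]'; python3 -m creep '[[0,-0.001,0,0,70],[0,-0.002,0,0,70],[0,-0.002,0,0,70]]';python3 -m creep '[[0,-0.001,0,0,70],[0,-0.002,0,0,70],[0,-0.002,0,0,70]]'; python3 -c "
from h import *
goal(56,-122,14,-90)"
```

```text
t: 3.45
eef_pos: [588.1, -197.1, 14.3]
orientation: [[0.04, -0.999, 0.001], [-0.999, -0.04, -0.0], [0.0, -0.001, -1.0]]
ft_force: [1.0, 0.6, -0.6]
width: 59.7
t: 3.7
eef_pos: [589.8, -197.1, 14.3]
orientation: [[0.04, -0.999, 0.0], [-0.999, -0.04, -0.0], [0.0, -0.0, -1.0]]
ft_force: [-1.2, -0.6, -0.5]
width: 59.5
t: 3.95
eef_pos: [591.9, -196.9, 14.3]
orientation: [[0.04, -0.999, 0.0], [-0.999, -0.04, -0.0], [0.0, -0.0, -1.0]]
ft_force: [0.4, -1.2, 0.4]
width: 59.6
t 3.95 tcp tray [  56.1 -122.6   14.3] F [ 0.4 -1.2  0.4] w 59.6 q [-0.42  0.61 -0.12  0.83  0.    2.68]
shift m [-0.0006  0.0001  0.0003] roll 0.0
```

```bash
python3 -m creep '[[0,-0.001,0,0,70],[0,-0.002,0,0,70],[0,-0.002,0,0,70]]' | grep -E 'pos|ft';python3 -m creep '[[0,-0.001,0,0,70],[0,-0.002,0,0,70],[0,-0.002,0,0,70]]'| grep -E 'pos|ft'; python3 -c "
from h import *
goal(56,-122,14,-90)
p,d=r.camera('side');cv2.imwrite('pics/side2.png',cv2.resize(p[130:330,100:380,::-1],None,fx=2.8,fy=2.8))"
```

```text
eef_pos: [593.9, -196.8, 14.3]
ft_force: [-0.8, 0.0, -0.4]
eef_pos: [594.4, -196.8, 14.2]
ft_force: [-5.4, 0.2, 3.7]
t 4.45 tcp tray [  58.7 -122.5   14.2] F [-5.4  0.2  3.7] w 59.6 q [-0.42  0.62 -0.11  0.84 -0.    2.68]
shift m [-0.0005  0.0027  0.0002] roll -0.0
```

View pics/side2.png

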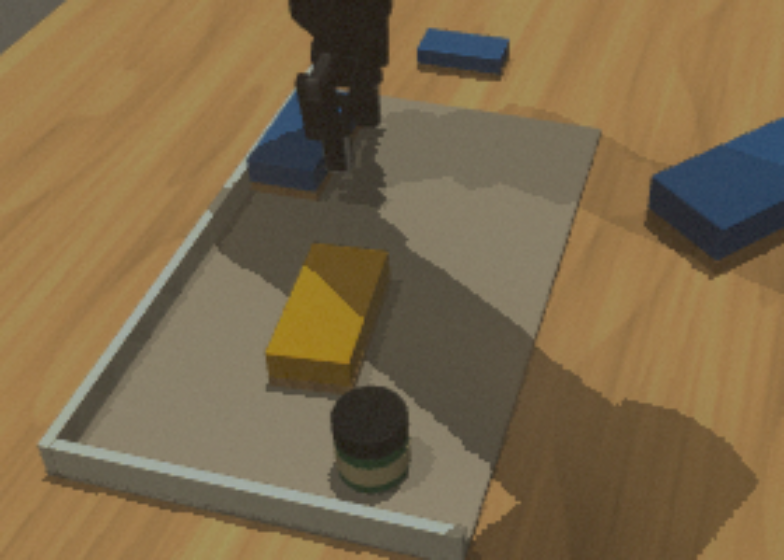

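Blue is now against the back lip: force built up at TCP x≈58.7, which puts the finger-face offset at about 8.3 mm. Next I back off, lift, turn the jaws and go to its -y end.

```bash
python3 -m creep '[[0,0.015,0,0,70],[0,0.03,-0.01,0,70],[0,0.03,-0.05,0,70],[0,0.03,-0.09,0,70],[0,0.03,-0.09,0,70]]' | grep -E 'pos|ft';python3 -m creep '[[0.02,0,0,-7,24],[0.04,0,0,-14,24],[0.06,0,0,-21,24],[0.08,0,0,-28,24],[0.09,0,0,-35,24]]'| grep -E 'pos|ft'; python3 -c "
from h import *
goal(92,-212,100,0)
p,d=r.camera('top');cv2.imwrite('pics/top3.png',cv2.resize(p[85:230,160:390,::-1],None,fx=3.4,fy=3.4))
d=np.load('tray.npz')
for b in blobs('top',p,'blue',36)+blobs('top',p,'yellow',36): print(b[0],b[2],b[3]-92.3,(b[1]-d['O'])@d['ex'],(b[1]-d['O'])@d['ey'])"
```

```text
eef_pos: [570.9, -200.2, 112.4]
ft_force: [1.6, -0.6, 0.7]
eef_pos: [570.5, -290.6, 104.6]
ft_force: [0.6, 0.8, -0.2]
t 5.33 tcp tray [  31.  -215.3  104.6] F [ 0.6  0.8 -0.2] w 20.2 q [-0.57  0.56  0.05  1.05 -0.    1.92]
shift m [ 0.0325 -0.0517  0.0048] roll -54.7
[329. 115.] [ 56.1 108. ] -0.1000061 92.58315728386208 -117.37125440717665
[244. 155.] [ 55.7 108. ] 5.0999985 3.8975593798355703 67.32272592901263
```

View pics/top3.png

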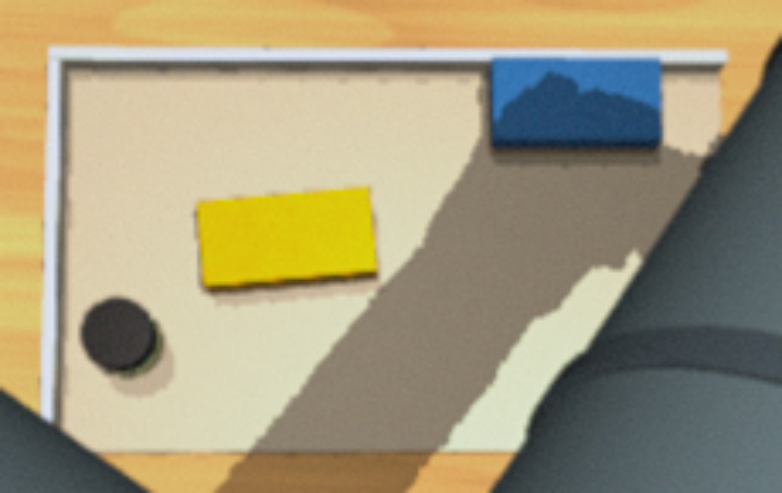

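Blue lies square and flush to the back lip, its centre at crop (577,103), and yellow hasn't moved. Now to finish the turn.

```bash
python3 -m creep '[[0.006,-0.01,0,-7,24],[0.013,-0.02,0,-14,24],[0.02,-0.03,0,-21,24],[0.026,-0.04,0,-28,24],[0.032,-0.052,0,-35,24]]' | grep -E 'pos|ft';python3 -m creep '[[0,0,0,-7,24],[0,0,0,-14,24],[0,0,0,-20,24],[0,0,0,-20,24]]'| grep -E 'pos|ft'; python3 -c "
from h import *
goal(92,-205,12,0)"
```

```text
eef_pos: [631.2, -281.5, 104.3]
ft_force: [-0.0, -0.4, 0.2]
eef_pos: [630.9, -281.3, 104.2]
ft_force: [-0.0, -0.0, 1.0]
t 6.13 tcp tray [  91.7 -208.4  104.2] F [-0. -0.  1.] w 20.5 q [-0.51  0.67  0.23  1.13  0.    1.02]
shift m [ 0.0002 -0.0034  0.0922] roll 0.0
```

```bash
python3 -m creep '[[0,0,0.03,0,24],[0,0,0.06,0,24],[0,0,0.08,0,24],[0,0,0.09,0,24],[0,0,0.09,0,24]]';python3 -m creep '[[0,-0.007,0,0,24],[0,-0.014,0,0,24],[0,-0.021,0,0,24],[0,-0.028,0,0,24],[0,-0.035,0,0,24]]'; python3 -c "
from h import *
goal(92,92,14,0)
p,d=r.camera('side');cv2.imwrite('pics/side4.png',cv2.resize(p[130:330,100:380,::-1],None,fx=2.8,fy=2.8))"
```

```text
t: 6.55
eef_pos: [628.1, -280.4, 11.2]
orientation: [[0.999, 0.038, -0.004], [0.038, -0.999, 0.003], [-0.004, -0.003, -1.0]]
ft_force: [-0.4, 0.7, -0.3]
width: 20.2
t: 6.97
eef_pos: [629.8, -246.8, 16.0]
orientation: [[0.999, 0.04, 0.003], [0.04, -0.999, -0.002], [0.003, 0.002, -1.0]]
ft_force: [-0.2, -1.2, 1.8]
width: 20.3
t 6.97 tcp tray [  92.  -173.9   16. ] F [-0.2 -1.2  1.8] w 20.3 q [-0.47  0.7   0.05  0.92 -0.    1.06]
shift m [ 1.000e-04 -2.659e-01  1.400e-03] roll 0.0
```

View pics/side4.png

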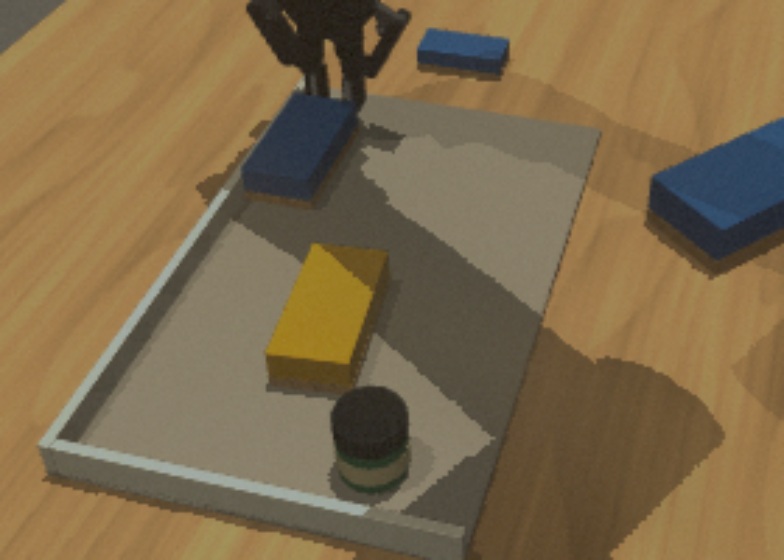

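The fingers stand behind blue's far end, at about (335,95), clear of the lip. Pushing along the lip now.

```bash
python3 -m creep '[[0,-0.01,0,0,24],[0,-0.02,0,0,24],[0,-0.03,0,0,24],[0,-0.04,0,0,24],[0,-0.05,0,0,24]]'|grep -E 'pos|ft';python3 -m creep '[[0,-0.01,0,0,24],[0,-0.02,0,0,24],[0,-0.03,0,0,24],[0,-0.04,0,0,24],[0,-0.05,0,0,24]]'|grep -E 'pos|ft'; python3 -c "
from h import *
goal(92,92,14,0)
p,d=r.camera('side');cv2.imwrite('pics/side5.png',cv2.resize(p[130:330,100:380,::-1],None,fx=2.8,fy=2.8))"
```

```text
eef_pos: [626.3, -195.8, 14.2]
ft_force: [-0.7, -1.0, 1.2]
eef_pos: [624.4, -145.9, 14.2]
ft_force: [0.7, -0.8, 0.1]
t 7.85 tcp tray [ 90.7 -72.9  14.2] F [ 0.7 -0.8  0.1] w 20.6 q [-0.33  0.65 -0.06  0.86 -0.    1.2 ]
shift m [ 0.0014 -0.1649  0.0002] roll 0.0
```

View pics/side5.png

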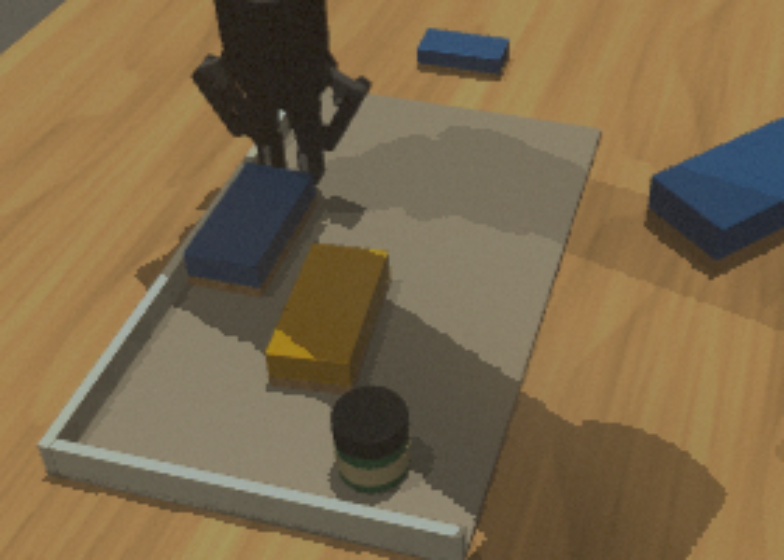

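Blue at (250,225) is sliding along the lip and passing yellow with a clear gap. Continuing.

```bash
python3 -m creep '[[0.001,-0.01,0,0,24],[0.001,-0.02,0,0,24],[0.001,-0.03,0,0,24],[0.001,-0.04,0,0,24],[0.001,-0.05,0,0,24]]'|grep -E 'pos|ft';python3 -m creep '[[0,-0.01,0,0,24],[0,-0.02,0,0,24],[0,-0.03,0,0,24],[0,-0.04,0,0,24],[0,-0.05,0,0,24]]'|grep -E 'pos|ft'; python3 -c "
from h import *
goal(92,92,14,0)
p,d=r.camera('side');cv2.imwrite('pics/side6.png',cv2.resize(p[130:330,100:380,::-1],None,fx=2.8,fy=2.8))"
```

```text
eef_pos: [623.2, -95.8, 14.1]
ft_force: [0.5, -0.8, -0.2]
eef_pos: [621.5, -46.0, 14.3]
ft_force: [-0.2, 0.4, -0.3]
t 8.73 tcp tray [91.7 27.1 14.3] F [-0.2  0.4 -0.3] w 20.3 q [-0.18  0.61 -0.12  0.83 -0.    1.35]
shift m [ 0.0003 -0.0649  0.0003] roll 0.0
```

View pics/side6.png

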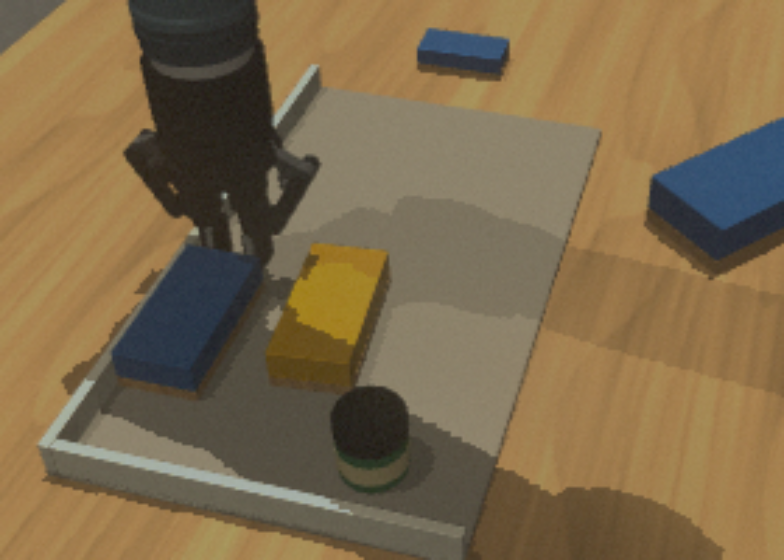

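Blue at (190,315) is still square, with about 60 mm to go and everything clear.

```bash
python3 -m creep '[[0,-0.01,0,0,24],[0,-0.02,0,0,24],[0,-0.03,0,0,24],[0,-0.04,0,0,24],[0,-0.047,0,0,24]]'|grep -E 'pos|ft';python3 -m creep '[[0,-0.003,0,0,24],[0,-0.006,0,0,24],[0,-0.009,0,0,24],[0,-0.012,0,0,24],[0,-0.013,0,0,24]]'|grep -E 'pos|ft'; python3 -c "
from h import *
goal(92,94,14,0)"
```

```text
eef_pos: [619.6, 1.2, 14.3]
ft_force: [0.4, 0.1, -0.1]
eef_pos: [619.2, 13.1, 14.4]
ft_force: [0.3, -1.7, 0.6]
t 9.62 tcp tray [91.8 86.2 14.4] F [ 0.3 -1.7  0.6] w 20.5 q [-0.08  0.61 -0.13  0.83 -0.    1.45]
shift m [ 0.0002 -0.0078  0.0003] roll 0.0
```

```bash
python3 -m creep '[[0,-0.002,0,0,24],[0,-0.004,0,0,24],[0,-0.005,0,0,24],[0,-0.005,0,0,24]]'|grep -E 'pos|ft';python3 -m creep '[[0,-0.001,0,0,24],[0,-0.002,0,0,24],[0,-0.002,0,0,24]]'|grep -E 'pos|ft'; python3 -m creep '[[0,-0.001,0,0,24],[0,-0.002,0,0,24],[0,-0.002,0,0,24]]'|grep -E 'pos|ft'; python3 -c "
from h import *
goal(92,94,14,0)"
```

```text
eef_pos: [619.0, 17.9, 14.3]
ft_force: [0.8, -1.3, 0.7]
eef_pos: [618.8, 17.9, 14.3]
ft_force: [-1.0, -6.4, 2.3]
eef_pos: [618.6, 18.0, 14.4]
ft_force: [-1.8, -12.2, 1.4]
t 10.45 tcp tray [91.4 91.1 14.4] F [ -1.8 -12.2   1.4] w 20.6 q [-0.07  0.61 -0.14  0.83 -0.01  1.46]
shift m [ 0.0006 -0.0029  0.0004] roll -0.1
```

The TCP has stopped at y≈91 with 12 N, so blue is against the side lip. I'll back off, lift, clear the view and check.

```bash
python3 -m creep '[[0,0.01,0,0,24],[0,0.02,0,0,24],[0,0.022,-0.04,0,24],[0,0.022,-0.08,0,24],[0,0.022,-0.12,0,24]]'|grep -E 'pos|ft';python3 -m creep '[[0,0.04,0,0,24],[0,0.08,0,0,24],[0,0.12,0,0,24],[0,0.16,0,0,24],[0,0.2,0,0,24]]'|grep -E 'pos|ft'; python3 -m creep '[[-0.02,0.035,0,0,24],[-0.04,0.07,0,0,24],[-0.06,0.1,0,0,24],[-0.06,0.1,0,0,24],[-0.06,0.1,0,0,24]]'|grep -E 'pos|ft'; python3 -c "
from h import *
goal(92,94,14,0)
d=np.load('tray.npz')
p,_=r.camera('top');cv2.imwrite('pics/top7.png',cv2.resize(p[85:230,160:390,::-1],None,fx=3.4,fy=3.4))
for b in blobs('top',p,'blue',36)+blobs('top',p,'yellow',36): print(b[0],b[2],b[3]-92.3,(b[1]-d['O'])@d['ex'],(b[1]-d['O'])@d['ey'])
p,_=r.camera('side');cv2.imwrite('pics/side7.png',cv2.resize(p[130:330,100:380,::-1],None,fx=2.8,fy=2.8))"
```

```text
eef_pos: [618.4, -0.2, 134.6]
ft_force: [1.3, 0.3, 0.3]
eef_pos: [627.5, -201.5, 134.3]
ft_force: [0.5, -0.2, -0.8]
eef_pos: [570.5, -304.0, 134.0]
ft_force: [-0.4, 0.2, 0.2]
t 11.7 tcp tray [  30.5 -228.7  134. ] F [-0.4  0.2  0.2] w 20.2 q [-0.59  0.56  0.12  1.13  0.    0.95]
shift m [ 0.0603 -0.3228  0.1205] roll -0.2
[202. 115.] [ 55.5 109.4] -0.1000061 92.91604810734552 156.03410786359584
[244. 155.] [ 55.7 108.2] 5.0999985 3.893560692717278 67.22280590652498
```

View pics/top7.png

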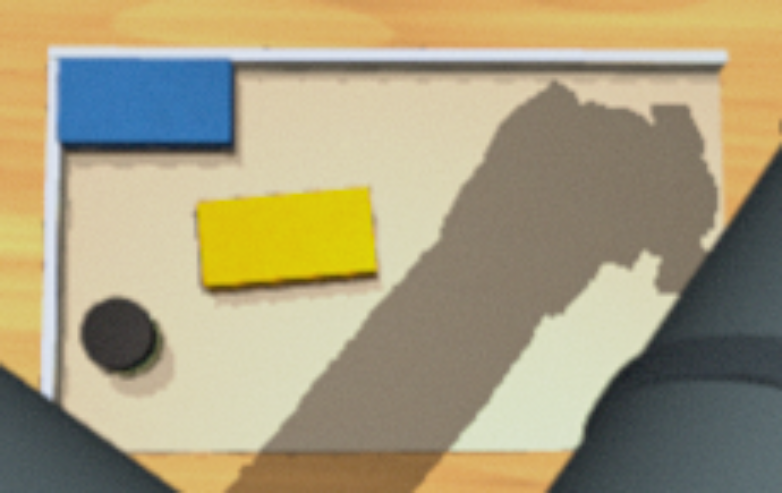

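View pics/side7.png

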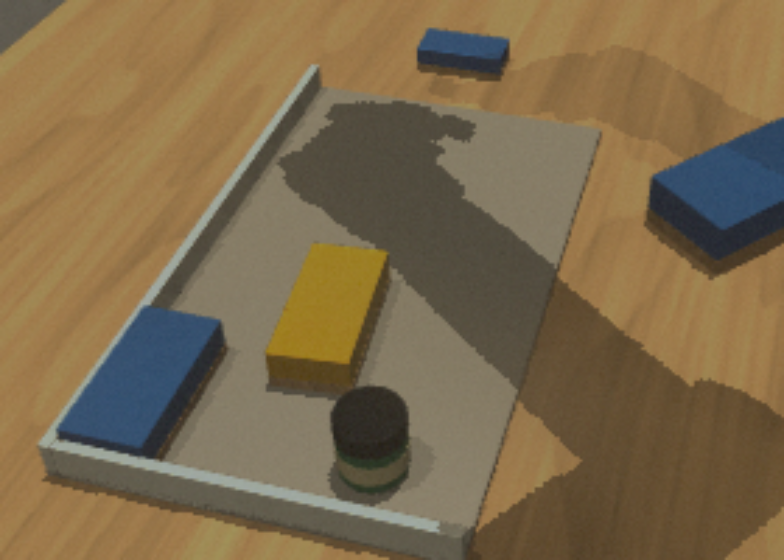

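Both views show blue square in the corner (top crop (146,102)), with yellow and the pot where they were. The arm is clear at 134 mm height, so I'm handing in.

```bash
python3 -c "
from workcell import r
print(r.sign_off())"
```

```text
the job is handed in; nothing more can be done
None
```

The blue block is in the lipped corner of the tray, and I handed the job in at about 12 s. I pushed it square against the back lip with two spread fingers. Then I slid it along the lip, past yellow, until it pressed on the side lip at about 12 N.

**Blue:** the last top view put it at tray (92.9, 156.0) mm against home at (94.5, 157), within 0.2° of square. Both views show it flat and against both lips. The 1–2 mm difference is within the calibration error.

**Yellow and pot:** yellow measured within 1 mm of where it started. I checked the pot only by eye, and it looks unmoved.

**Robot:** the arm was clear of everything at hand-in. None of my checks failed, but the arm hid the blue block from the top camera during the first push, so I used the side camera then.

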